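# Stand the trimming stake in its bench socket

### The arm

A 6-joint arm with a two-finger parallel gripper is mounted at the origin on a cart in front of the work surface, level with it; the furniture and walls round the work are solid. World frame = base frame: x ahead of the robot, y to its left, z up, the work surface at z = 0. Lengths are in m, angles in rad, forces in N, time in s.
With the tool pointing down it reaches from about 0.375 to 0.9 m from the base axis. Payload 3.1 kg.
Tool frame: the origin (TCP) lies at the centre of the arm's flange, where the gripper is bolted on; the fingertips stand 173 mm ahead of it and the grasp point (between the pads) lies 155 mm ahead of it; z points along the fingers, x is the direction in which the jaws open and shut, and the axes are right-handed (so a half turn about z gives the same grasp; the last joint's range is limited). The gripper opens to 85 mm and grips with 20 to 120 N. Pads are 22 mm wide; open, the fingers measure 114 mm over their backs; the gripper's body (76 mm by 85 mm) begins 54 mm behind the grasp point. The pads swing forward as they close: fully open they stand 13 mm farther back than shut.
Start: joints at [1.127, 0.527, 1.433, -0, 1.181, -0.178], TCP at [0.164, 0.603, 0.405] pointing down, gripper open.
Joint ranges: [-3.08, 3.08], [-0.75, 2.2], [0.22, 2.44], [-1.43, 4.57], [0, 2.65], [-2.85, 2.85]. Speed limits (rad/s): [2.79, 2.79, 3.14, 3.14, 3.14, 3.14].

### API

Orientations are given as a unit quaternion [x, y, z, w].
In Python, from station import manip gives the robot as it stands.
- The arm moves only by the shell command python3 -m jog 'ROWS' [OPENING] [FORCE]. ROWS is JSON, a list that holds one entry, the list of rows, each a list of 4 numbers: the shift along the world's x, y, z in mm, then the turn about the world's z in degrees. A call has exactly 8 rows; each row shifts and turns the commanded pose from where the row before left it; what a row does not reach is not made up. A row lasts 1/8 s, in which the tool goes at most 62.5 mm and 10.7 degrees, less where a joint would pass 70% of its speed; a pose out of reach is approached as far as the arm can. A call is refused whole if a number of a shift passes 62.5 or a number of a turn 10.7, either way. A call with a gripper value outside its range is refused whole. OPENING is the opening in per cent of the stroke, from 0 (shut) to 100 (fully open), set as the call begins (- or left out, the last holds). The fingers move at their own pace and stop on an object; FORCE is the grip in N (left out, the last holds). Time passes only in rows, so rows that do not move let the fingers close, or fill a call up. It gives the time, the measured TCP pose, the force and the opening at its end, in the units of the state.
- manip.sense(): the state, without advancing time (a new reading comes with each control period).
- manip.snapshot(name): name is "scene" or "top" or "wrist"; returns the picture (400x640x3 uint8, red, green, blue); there is no depth.
- manip.camera_info(name): a dict with "fx", "fy", "cx", "cy" (pixels), "R" (3x3) and "t" (3): a world point X has camera coordinates R X + t. Camera axes: x right, y down, z forward; pixel columns grow to the right and rows downward; lengths in m; the calibration is good to about 2 mm. A picture is of the moment at which its call begins: read the wrist's pose just before it. camera_info takes no time and is no camera call; for the wrist camera it gives the pose at the moment of the call.
- manip.sign_off(): hands the job in, once; it reports no verdict.
The state is a dict: "t": time; "q": joint angles; "qd": joint speeds; "tau": joint torques, N m; "tcp_pos": TCP position; "tool_rot": TCP orientation; "force": force on the tool from outside, world axes, zero at the start; "ft_torque": the same for the moment, N m; "finger_gap": opening from 0.0 (shut) to 1.0 (fully open).
Only numpy, scipy, OpenCV 4.12 (cv2) and the standard library are available. Lean on these libraries where they do the work, as an engineer would, in place of code of your own. Each camera call takes 0.05 s, during which the arm holds its last target. There are 200 camera calls.

### The job

Take the T-shaped stake out of the leaning rack and stand it upright in the round bench socket, with its square tapered shank fully home in the square tapered hole; the hole swivels stiffly and its angle is not known beforehand, so find it by feel. Keep hold of the stake while you lower it in (do not drop it), then let go, and leave the tape roll, the cast part and the white bottle beside them where they stand.

Things in the scene. Friction and masses are not known exactly. Their poses are not given: they have to be found in the camera images.
- stake_grip (a point): Loose T-shaped stake of bare metal, 116 mm long, 0.35 kg. This point: centre of its flat-sided T head (96 mm along the stake's x, 28 mm thick along y, 36 mm high along z), grasped across the flats. The stake's z runs from the shank's tip to the head. At the start it stands in the rack, leaning 30 degrees, head to the rack's -x side, its x in the plane of the lean.
- stake_collar (a point): On the stake's axis, underside of the round collar (58 mm across, 6 mm thick), 50 mm below stake_grip; between collar and head a neck 26 mm thick. Here the square tapered shank begins, 44 mm wide, shrinking evenly to 18 mm at the tip 48 mm below. Its flats face the stake's x and y, so it fits at any quarter turn. Axes as stake_grip.
- stake_tip (a point): Centre of the stake's square tip (end of the shank), 98 mm below stake_grip along the stake's axis; axes as stake_grip.
- rack_mouth (a point): Centre of the pocket's mouth in the fixed grey rack (foot 125 x 96 mm, 0.11 m high), 82 mm above the bench. z is up; the pocket leans 30 degrees from z towards this point's -x. The stake stands loosely in it, 46 mm deep, and comes free by a pull along its own axis.
- socket_mouth (a point): Centre of the hole's mouth in the top face of the fixed round bench socket (foot 132 mm across), 68 mm above the bench; z up. The square tapered hole is 42.4 mm wide here, 52 mm deep, and narrows just as the shank does. Its flats start turned by an unreported angle, 0.15 to 0.78 rad either way, from this point's x and y.
- socket: The socket's fixed housing, origin under its centre on the bench, axes as socket_mouth. The hole is in a steel turret, 102 mm across, that swivels about the vertical with 1.2 N m of friction and stays where left. The stake enters part way at any angle, and stops higher the worse the angle. Home: tip 45 mm below the mouth, collar 3 mm above the face.
- roll: Roll of masking tape, 104 mm across, 25 mm high, lying flat; origin at the centre of its underside. A bystander.
- casting: Small cast part shaped like a knob, 55 mm across, 44 mm high; origin at the centre of its underside. A bystander.
- white_bottle: White bottle with a white cap, 55 mm across, 130 mm high; origin at the centre of its underside. A bystander.

How it is judged:
By the outcome, as a careful person would: the job done as asked, in the order asked, and still so for the second after the job is handed in, with the robot touching nothing.
It also fails if it takes over 58 s, if anything falls off the work surface, if the arm or the gripper's body presses on something with over 40 N, if the wrist force passes 120 N, or if a joint passes its speed limit or range.

## Working session

There is one attempt and no reset: what is moved stays moved. The work goes in short steps, Python scripts to look and compute and a shell command to move; the robot and the scene stay as the last step left them, time stands still between calls to the robot, and variables do not carry over. Pictures are saved under pics/ and viewed, about 8 in all and at most 12, crops included, and the job is handed in when it is done.

```bash
mkdir -p pics; ls
python3 - <<'E'
from station import manip
import cv2, numpy as np
s=manip.sense(); print({k:np.round(v,3).tolist() for k,v in s.items()})
for n in ["scene","top"]:
    im=manip.snapshot(n); cv2.imwrite(f"pics/{n}0.png",im[:,:,::-1]); c=manip.camera_info(n)
    print(n,{k:np.round(v,4).tolist() for k,v in c.items()})
E
```

```text
pics
{'t': 0.0, 'q': [1.126, 0.528, 1.434, -0.0, 1.181, -0.179], 'qd': [0.001, 0.002, 0.0, -0.0, 0.0, -0.001], 'tau': [-0.001, -44.235, -17.802, -0.0, 0.009, 0.0], 'tcp_pos': [0.164, 0.603, 0.404], 'tool_rot': [0.795, 0.607, -0.001, 0.001], 'force': [-0.575, -0.069, -0.986], 'ft_torque': [0.01, 0.038, -0.017], 'finger_gap': 1.0}
scene {'fx': 388.8652, 'fy': 388.8652, 'cx': 319.4472, 'cy': 201.4207, 'R': [[0.6787, -0.7344, -0.0092], [-0.3928, -0.3524, -0.8495], [0.6206, 0.5801, -0.5276]], 't': [-0.3718, 0.323, 0.5588]}
top {'fx': 364.3845, 'fy': 364.3845, 'cx': 317.2617, 'cy': 201.0574, 'R': [[0.0043, -0.9997, 0.0242], [-0.9841, -0.0086, -0.1772], [0.1773, -0.0231, -0.9839]], 't': [-0.0206, 0.5619, 0.8489]}
```

View pics/scene0.png

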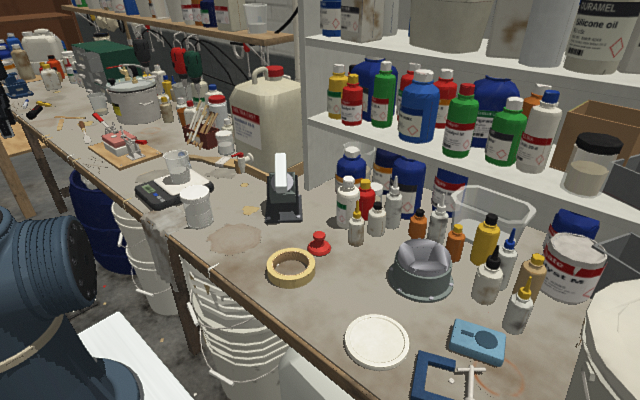

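View pics/top0.png

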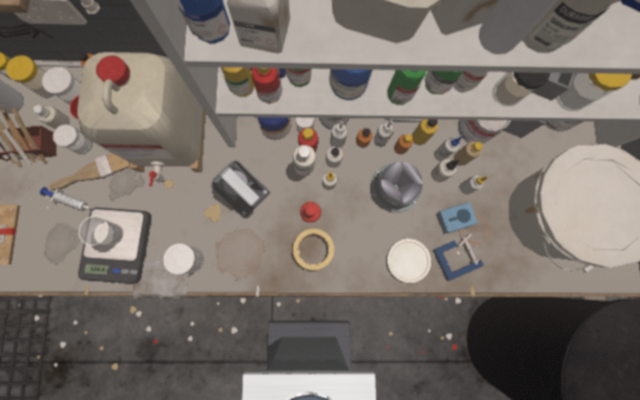

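The scene view shows the rack at about (283,195) with the bright stake head at (280,172), and the socket at (422,268). In the top view they are at (241,187) and (398,187). I'll enlarge those areas.

Run:
```python
import cv2, numpy as np
S=cv2.imread("pics/scene0.png");T=cv2.imread("pics/top0.png")
def c(im,x,y,w=80,h=60,k=5):
    o=cv2.resize(im[y:y+h,x:x+w],None,fx=k,fy=k,interpolation=cv2.INTER_CUBIC)
    for i in range(0,w,10): cv2.line(o,(i*k,0),(i*k,6),(0,255,0),1)
    for i in range(0,h,10): cv2.line(o,(0,i*k),(6,i*k),(0,255,0),1)
    return o
a=np.hstack([c(S,245,148,80,75,5)[:300+75],c(T,200,152,80,75,5)])
b=np.hstack([c(S,383,235,80,75,5),c(T,358,155,80,75,5)])
o=np.vstack([a,b])
cv2.imwrite("pics/crop1.png",cv2.resize(o,(640,600)) if o.shape[0]>750 else cv2.resize(o,(640,600)))
```

```text
(no output)
```

View pics/crop1.png

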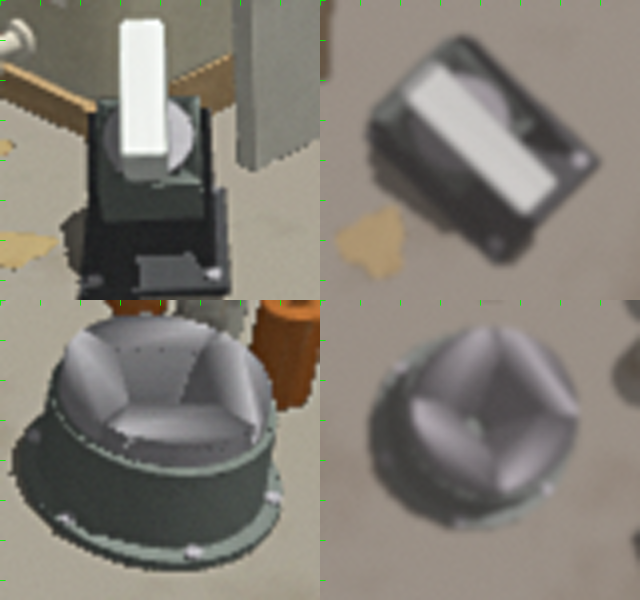

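The rack crops show the head's white top face running about 45° in world xy: top-view corners near (229,167), (222,175), (259,197) and (252,205). The hole shows as a diamond in the top view. I'll triangulate roughly now.

```bash
cat > h.py <<'E'
import cv2, numpy as np
from station import manip
def ray(c,p):
    R=np.array(c["R"]);t=np.array(c["t"])
    d=R.T@np.array([(p[0]-c["cx"])/c["fx"],(p[1]-c["cy"])/c["fy"],1.]); return -R.T@t,d/np.linalg.norm(d)
def plane(c,p,z):
    o,d=ray(c,p); return o+d*(z-o[2])/d[2]
def tri(obs):
    A=np.zeros((3,3));b=np.zeros(3);rs=[ray(c,p) for c,p in obs]
    for o,d in rs: P=np.eye(3)-np.outer(d,d);A+=P;b+=P@o
    X=np.linalg.solve(A,b); return X,[round(1e3*np.linalg.norm(np.cross(X-o,d)),1) for o,d in rs]
def proj(c,X):
    v=np.array(c["R"])@X+np.array(c["t"]); return np.array([c["fx"]*v[0]/v[2]+c["cx"],c["fy"]*v[1]/v[2]+c["cy"]])
E
python3 - <<'E'
from h import *
S=cv2.imread("pics/scene0.png");T=cv2.imread("pics/top0.png")
cs,ct=manip.camera_info("scene"),manip.camera_info("top")
def blob(im,box,th):
    x,y,w,h=box;g=im[y:y+h,x:x+w].min(2);m=(g>th).astype(np.uint8)
    cn=max(cv2.findContours(m,0,2)[0],key=cv2.contourArea)+[x,y]
    r=cv2.minAreaRect(cn); print(r,cv2.boxPoints(r).round(1).tolist(),cv2.approxPolyDP(cn,2,True)[:,0].tolist()); return r
print("top");blob(T,(205,155,65,60),170)
print("scene");
for th in(150,200,225):blob(S,(265,148,30,50),th)
f=lambda x,y:(245+x/4,148+y/4); g=lambda x,y:(200+(x-320)/4,152+y/4)
# far (high) end corners L,R ; near end corners of top face
for n,a,b in [("farL",f(120,20),g(407,92)),("farR",f(164,20),g(437,62)),("nearL",f(121,160),g(527,214)),("nearR",f(167,160),g(558,182))]:
    print(n,a,b,tri([(cs,a),(ct,b)]))
fs=lambda x,y:(383+x/4,235+(y-300)/4); gs=lambda x,y:(358+(x-320)/4,155+(y-300)/4)
# turret top outline ellipse centres
a=fs(162,385);b=gs(495,410)
print("sock",tri([(cs,a),(ct,b)]),plane(cs,a,.068),plane(ct,b,.068))
print("hole corners",[plane(ct,gs(*p),.068).round(3).tolist() for p in [(495,325),(580,410),(500,492),(412,400)]])
E
```

```text
top
((240.00001525878906, 186.0), (41.01219177246094, 11.31370735168457), 45.0) [[221.5, 175.5], [229.5, 167.5], [258.5, 196.5], [250.5, 204.5]] [[229, 169], [223, 177], [252, 203], [257, 196]]
scene
((283.5, 171.0), (36.0, 17.0), 90.0) [[275.0, 153.0], [292.0, 153.0], [292.0, 189.0], [275.0, 189.0]] [[276, 153], [275, 185], [286, 185], [288, 189], [292, 179], [285, 171], [285, 154]]
((280.20782470703125, 169.02731323242188), (32.325618743896484, 10.614381790161133), 88.02507019042969) [[274.29998779296875, 153.10000610351562], [285.0, 152.6999969482422], [286.1000061035156, 185.0], [275.5, 185.39999389648438]] [[276, 153], [276, 185], [286, 185], [285, 154]]
((280.0, 169.0), (32.0, 10.0), 90.0) [[275.0, 153.0], [285.0, 153.0], [285.0, 185.0], [275.0, 185.0]] [[276, 153], [276, 185], [285, 185], [285, 154]]
farL (275.0, 153.0) (221.75, 175.0) (array([0.59727872, 0.19264674, 0.16410989]), [np.float64(0.3), np.float64(0.3)])
farR (286.0, 153.0) (229.25, 167.5) (array([0.61626333, 0.17648425, 0.16224868]), [np.float64(2.2), np.float64(2.2)])
nearL (275.25, 188.0) (251.75, 205.5) (array([0.53987527, 0.13345504, 0.11226388]), [np.float64(0.7), np.float64(0.7)])
nearR (286.75, 188.0) (259.5, 197.5) (array([0.5595216 , 0.1162509 , 0.11032981]), [np.float64(1.5), np.float64(1.5)])
sock (array([ 0.60824106, -0.22529966,  0.06427443]), [np.float64(0.6), np.float64(0.6)]) [ 0.60452116 -0.22752427  0.068     ] [ 0.60697302 -0.22386562  0.068     ]
hole corners [[0.661, -0.226, 0.068], [0.607, -0.276, 0.068], [0.556, -0.225, 0.068], [0.613, -0.173, 0.068]]
```

```bash
python3 -m jog '[[[42,-44,0,-10.7],[42,-44,0,-10.7],[42,-44,0,-10.7],[42,-44,0,-10.7],[42,-44,0,-10.7],[42,-44,0,-10.7],[42,-44,0,-10.7],[42,-44,0,-10.7]]]' 100 40
python3 - <<'E'
from h import *
c=manip.camera_info("wrist");s=manip.sense();print(np.round(s["tcp_pos"],4),np.round(s["tool_rot"],4),np.round(-np.array(c["R"]).T@c["t"],3),np.round(c["R"],3).tolist(),c["fx"],c["cx"],c["cy"])
E
```

```text
t: 1.1
tcp_pos: [0.5012, 0.2494, 0.4044]
tool_rot: [0.995, -0.097, -0.0, 0.0]
force: [0.4, -0.4, -0.1]
finger_gap: 1.001
[0.5012 0.2494 0.4044] [ 9.952e-01 -9.750e-02 -3.000e-04  0.000e+00] [0.516 0.321 0.374] [[0.981, -0.195, 0.0], [-0.187, -0.941, 0.281], [-0.055, -0.276, -0.96]] 294.4814010959254 323.1575370316503 200.50844319350202
```

```bash
cat > snap.py <<'E'
import sys,pickle
from h import *
n=sys.argv[1]; c=manip.camera_info("wrist");s=manip.sense()
im=manip.snapshot("wrist");cv2.imwrite(f"pics/{n}.png",im[:,:,::-1]);pickle.dump((c,s),open(f"pics/{n}.pkl","wb"))
print(np.round(s["tcp_pos"],4),np.round(s["tool_rot"],4))
E
python3 snap.py w1
python3 -m jog '[[[21,-22,0,-8],[21,-22,0,-8],[21,-22,0,-8],[20,-22,0,-9],[0,0,0,0],[0,0,0,0],[0,0,0,0],[0,0,0,0]]]' 100 && python3 snap.py w2
python3 -c "
import cv2,numpy as np
a=cv2.imread('pics/w1.png');b=cv2.imread('pics/w2.png')
cv2.imwrite('pics/w12.png',np.vstack([a[:300],b[:300]]))"
```

```text
[0.5012 0.2494 0.4044] [ 9.952e-01 -9.750e-02 -3.000e-04  0.000e+00]
t: 2.15
tcp_pos: [0.5825, 0.1638, 0.4048]
tool_rot: [0.928, -0.372, -0.0, 0.0]
force: [0.8, -0.6, 0.4]
finger_gap: 1.002
[0.5825 0.1638 0.4048] [ 9.281e-01 -3.724e-01 -1.000e-04  0.000e+00]
```

View pics/w12.png

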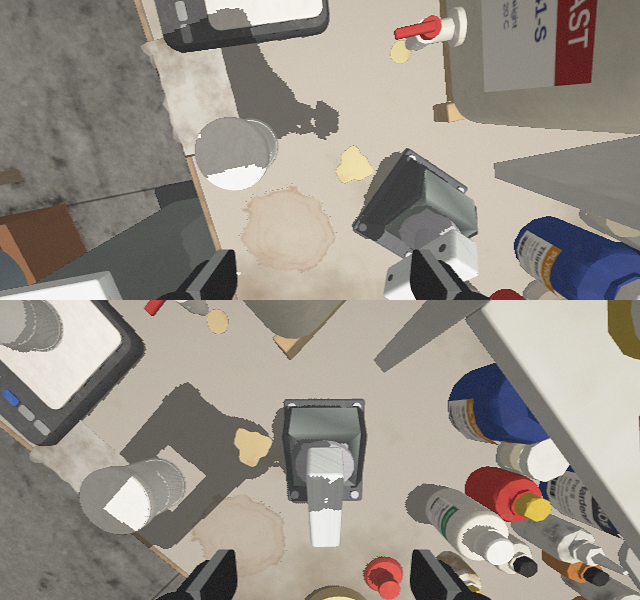

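The lower picture (w2) shows the head at columns 307–343, rows 148–246 (original rows). Its taper doesn't obviously match my triangulation, so I'll project the triangulated points into it and zoom.

Run:
```python
from h import *; import pickle
P=dict(farL=[.5973,.1926,.1641],farR=[.6163,.1765,.1622],nearL=[.5399,.1335,.1123],nearR=[.5595,.1163,.1103])
o=[]
for n,(x,y,w,h) in dict(w1=(350,140,160,160),w2=(260,90,160,160)).items():
    c,s=pickle.load(open(f"pics/{n}.pkl","rb"));im=cv2.imread(f"pics/{n}.png")[y:y+h,x:x+w]
    k=2.5;im=cv2.resize(im,None,fx=k,fy=k,interpolation=cv2.INTER_CUBIC)
    for m,X in P.items():
        p=proj(c,np.array(X));print(n,m,p.round(1));q=((p-[x,y])*k).astype(int)
        cv2.circle(im,tuple(map(int,q)),4,(0,0,255) if m[0]=="f" else (255,0,0),1)
    o.append(im)
cv2.imwrite("pics/crop2.png",np.hstack(o))
```

```text
w1 farL [456.5 259.2]
w1 farR [480.6 271.7]
w1 nearL [382.1 296.4]
w1 nearR [402.7 306.1]
w2 farL [311.1 174.2]
w2 farR [345.3 171.7]
w2 nearL [313.6 247.3]
w2 nearR [340.3 245.3]
```

View pics/crop2.png

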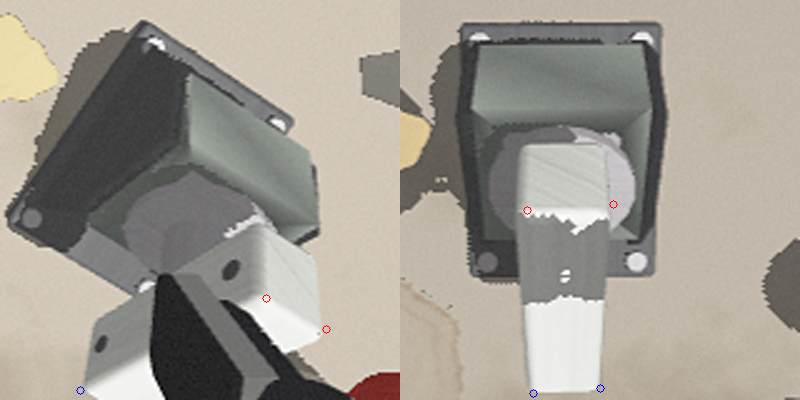

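The view agrees: the upper block is the head's far, raised end face (edge at row 174.8), and the top face runs down to row 246. I'll triangulate over three views.

Run:
```python
from h import *; import pickle
cs,ct=manip.camera_info("scene"),manip.camera_info("top");cw,s=pickle.load(open("pics/w2.pkl","rb"))
o=dict(farL=((275.3,153),(221.6,175.3),(308,174.8)),farR=((286,153),(229.3,167.5),(344,174.8)),nearL=((275.3,186.5),(251.5,205),(312.4,246.6)),nearR=((286.5,186.5),(259.3,197.3),(340.8,246.4)))
X={}
for n,(a,b,w) in o.items(): X[n],r=tri([(cs,a),(ct,b),(cw,w)]);print(n,X[n].round(4),r)
F=(X["farL"]+X["farR"])/2;N=(X["nearL"]+X["nearR"])/2;d=F-N
print("len",np.linalg.norm(d),"yaw",np.degrees(np.arctan2(d[1],d[0])),"tilt",np.degrees(np.arcsin(d[2]/np.linalg.norm(d))))
u=d[:2]/np.linalg.norm(d[:2]);z=np.array([-.5*u[0],-.5*u[1],.866]);C=(F+N)/2;print("top",C,"grip",C-.018*z,"u",u)
q=s["tool_rot"];print("toolyaw",np.degrees(2*np.arctan2(q[1],q[0])))
```

```text
farL [0.5965 0.1929 0.1643] [np.float64(1.7), np.float64(0.2), np.float64(1.5)]
farR [0.6151 0.1757 0.1633] [np.float64(2.6), np.float64(2.0), np.float64(0.9)]
nearL [0.5408 0.1346 0.115 ] [np.float64(1.2), np.float64(0.9), np.float64(1.1)]
nearR [0.5596 0.1165 0.114 ] [np.float64(1.2), np.float64(1.6), np.float64(0.5)]
len 0.09476853087368947 yaw 46.57294250729346 tilt 31.376656787618437
top [0.57800471 0.15491635 0.13914836] grip [0.58419158 0.16145261 0.12356036] u [0.68743055 0.72625012]
toolyaw -43.73174115961933
```

```bash
python3 -m jog '[[[1.5,-2.3,-30,0.3],[0,0,-35,0],[0,0,-30,0],[0,0,-20,0],[0,0,-12,0],[0,0,0,0],[0,0,0,0],[0,0,0,0]]]' 100 50 && python3 -m jog '[[[0,0,0,0],[0,0,0,0],[0,0,0,0],[0,0,0,0],[0,0,0,0],[0,0,0,0],[0,0,0,0],[0,0,0,0]]]' 20 50
```

```text
t: 3.2
tcp_pos: [0.585, 0.1608, 0.2788]
tool_rot: [0.929, -0.371, 0.001, -0.0]
force: [-0.0, -0.4, -0.7]
finger_gap: 0.998
t: 4.2
tcp_pos: [0.5841, 0.1612, 0.2779]
tool_rot: [0.929, -0.371, -0.001, -0.0]
force: [-3.2, 3.1, 6.2]
finger_gap: 0.321
```

```bash
python3 -m jog '[[[-2.6,-2.7,6.5,0],[-2.6,-2.7,6.5,0],[-2.6,-2.7,6.5,0],[-2.6,-2.7,6.5,0],[-2.6,-2.7,6.5,0],[-2.6,-2.7,6.5,0],[-2.6,-2.7,6.5,0],[-2.6,-2.7,6.5,0]]]' && python3 -m jog '[[[-4,-4,12,0],[-4,-4,15,0],[-4,-4,30,0],[0,0,40,0],[0,0,40,0],[0,0,0,0],[0,0,0,0],[0,0,0,0]]]' && python3 snap.py w3
python3 - <<'E'
from h import *
a=cv2.imread("pics/w3.png");im=manip.snapshot("scene")[:,:,::-1]
cv2.imwrite("pics/v3.png",np.vstack([a[130:],cv2.resize(im[60:225,140:460],(640,330))]))
E
```

```text
t: 5.2
tcp_pos: [0.5636, 0.139, 0.3302]
tool_rot: [0.929, -0.371, 0.0, -0.0]
force: [0.2, 0.2, -3.2]
finger_gap: 0.319
t: 6.2
tcp_pos: [0.5511, 0.1271, 0.4647]
tool_rot: [0.929, -0.371, -0.002, 0.001]
force: [0.2, -0.6, -4.2]
finger_gap: 0.322
[0.5511 0.1271 0.4647] [ 9.287e-01 -3.708e-01 -2.000e-03  9.000e-04]
```

View pics/v3.png

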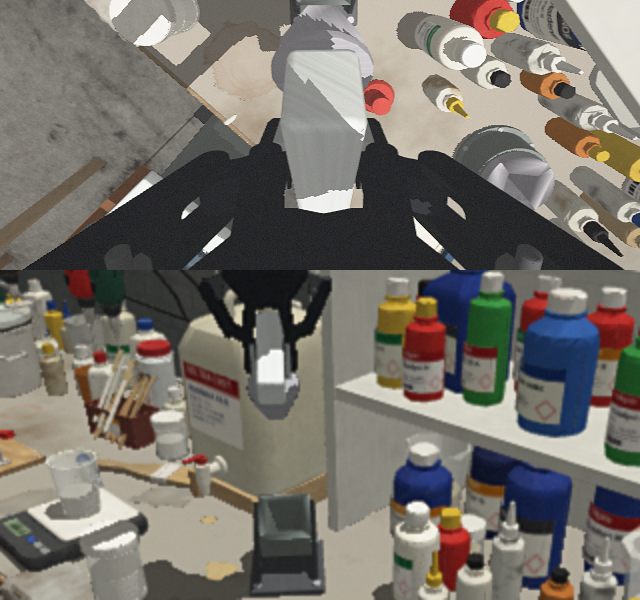

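The stake is held and still leans 30° in the pads. I'll move it beside the socket with a lighter grip and photograph the hole clear of the stake.

```bash
python3 -m jog '[[[-3,-30,-5,0],[-3,-55,-5,0],[-3,-55,-5,0],[-4,-55,-5,0],[-4,-50,-5,0],[0,-38,0,0],[0,0,0,0],[0,0,0,0]]]' - 20 && python3 snap.py w4
python3 - <<'E'
from h import *
import pickle
c,s=pickle.load(open("pics/w4.pkl","rb"));a=cv2.imread("pics/w4.png")
p=proj(c,np.array([.607,-.225,.068])).astype(int);print(p)
x,y=max(0,min(p[0]-60,519)),max(0,min(p[1]-60,279));print(x,y)
cv2.imwrite("pics/v4.png",np.hstack([a[:,150:470],cv2.resize(a[y:y+120,x:x+120],(480,480),interpolation=cv2.INTER_CUBIC)[:400]]))
E
```

```text
t: 7.3
tcp_pos: [0.5346, -0.1557, 0.4409]
tool_rot: [0.929, -0.371, -0.001, -0.0]
force: [0.3, 0.2, -4.7]
finger_gap: 0.321
[ 0.5346 -0.1557  0.4409] [ 9.286e-01 -3.711e-01 -1.100e-03 -4.000e-04]
[408 178]
348 118
```

View pics/v4.png

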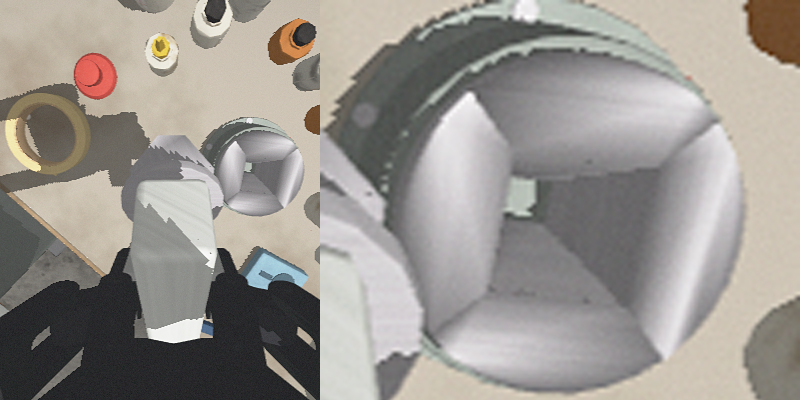

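The crop shows the square mouth with corners near crop px (512,153), (662,165), (638,303) and (485,297). The stake still leans. I'll work out the hole angle and centre next.

Run:
```python
from h import *
import pickle
c,s=pickle.load(open("pics/w4.pkl","rb"))
f=lambda x,y:(348+(x-320)/4,118+y/4)
K=[plane(c,f(*p),.068)[:2] for p in [(512,153),(662,165),(638,303),(485,297)]]
for i in range(4):
    d=K[(i+1)%4]-K[i];print(K[i].round(4),"side",np.linalg.norm(d).round(4),"ang mod90",(np.degrees(np.arctan2(d[1],d[0]))%90).round(1))
print("centre",np.mean(K,0).round(4))
# turret rim (102 mm) and top outline points in crop
rim=np.array([plane(c,f(*p),.068)[:2] for p in [(743,210),(715,115),(620,65),(470,92),(412,180),(430,335),(545,392),(690,330)]])
A=np.c_[2*rim,np.ones(len(rim))];x=np.linalg.lstsq(A,(rim**2).sum(1),rcond=None)[0];print("rim",x[:2].round(4),np.sqrt(x[2]+x[:2]@x[:2]).round(4))
q=s["tool_rot"];print("head yaw",np.degrees(2*np.arctan2(q[1],q[0]))+90)
```

```text
[ 0.6129 -0.1943] side 0.044 ang mod90 41.9
[ 0.6422 -0.227 ] side 0.0416 ang mod90 42.5
[ 0.6115 -0.2551] side 0.0461 ang mod90 44.1
[ 0.5794 -0.222 ] side 0.0434 ang mod90 39.7
centre [ 0.6115 -0.2246]
rim [ 0.6105 -0.2237] 0.0504
head yaw 46.43873422056469
```

```bash
python3 -m jog '[[[20.7,-50,0,-4.4],[20,-49.4,-25,0],[0,0,-35,0],[0,0,-35,0],[0,0,-20,0],[0,0,0,0],[0,0,0,0],[0,0,0,0]]]' - 25 && python3 -m jog '[[[0,0,-10,0],[0,0,-8,0],[0,0,-6,0],[0,0,-5,0],[0,0,0,0],[0,0,0,0],[0,0,0,0],[0,0,0,0]]]'
```

```text
t: 8.35
tcp_pos: [0.5761, -0.2551, 0.3283]
tool_rot: [0.914, -0.406, 0.002, 0.0]
force: [-0.5, 0.4, -3.8]
finger_gap: 0.323
t: 9.35
tcp_pos: [0.5756, -0.2553, 0.298]
tool_rot: [0.914, -0.406, 0.0, 0.0]
force: [0.1, 0.7, -4.4]
finger_gap: 0.321
```

```bash
python3 -m jog '[[[4.8,4.35,0,0],[4.8,4.35,0,0],[4.8,4.35,0,0],[4.8,4.35,0,0],[0,0,0,0],[0,0,0,0],[0,0,0,0],[0,0,0,0]]]'
```

```text
t: 10.35
tcp_pos: [0.5938, -0.2392, 0.2991]
tool_rot: [0.914, -0.405, -0.001, 0.003]
force: [-6.8, -4.7, 3.5]
finger_gap: 0.324
```

```bash
python3 -m jog '[[[4.8,4.35,0,0],[4.8,4.35,0,0],[4.8,4.35,0,0],[4.8,4.35,0,0],[1.5,1.3,0,0],[0,0,0,0],[0,0,0,0],[0,0,0,0]]]' && python3 snap.py w5
python3 - <<'E'
from h import *
a=cv2.imread("pics/w5.png");S=manip.snapshot("scene")[:,:,::-1]
cv2.imwrite("pics/v5.png",np.hstack([a[:,150:470],cv2.resize(S[190:310,360:480],(400,400),interpolation=cv2.INTER_CUBIC)]))
E
```

```text
t: 11.35
tcp_pos: [0.615, -0.2201, 0.2989]
tool_rot: [0.914, -0.406, -0.0, 0.002]
force: [-5.1, -3.9, 1.5]
finger_gap: 0.321
[ 0.615  -0.2201  0.2989] [ 9.141e-01 -4.056e-01 -2.000e-04  2.100e-03]
```

View pics/v5.png

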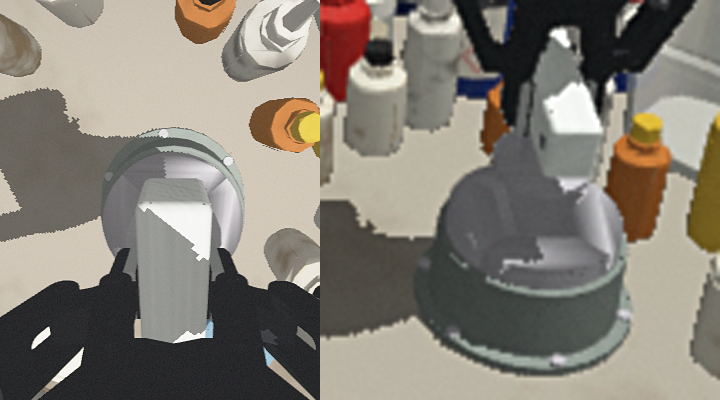

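The stake has partly turned upright: in the wrist view the end face spans rows 178–204 and the near top edge is at about 342. I'll compare that with predicted rows for several tilts.

```bash
cat > tilt.py <<'E'
from h import *; import pickle,sys
c,s=pickle.load(open(f"pics/{sys.argv[1]}.pkl","rb"));t=np.array(s["tcp_pos"]);q=s["tool_rot"];yaw=2*np.arctan2(q[1],q[0])+np.pi/2
u=np.array([np.cos(yaw),np.sin(yaw),0]);k=np.array([0,0,1.])
for th in map(float,sys.argv[2:]):
    a=np.radians(th);x=np.cos(a)*u+np.sin(a)*k;z=-np.sin(a)*u+np.cos(a)*k;g=t-.1545*k
    print(th,[n+str(proj(c,g+X).round(0)) for n,X in dict(farbot=.048*x-.018*z,fartop=.048*x+.018*z,neartop=-.048*x+.018*z,collfar=.029*x-.044*z).items()])
E
python3 tilt.py w2 30; python3 tilt.py w4 30 ; python3 tilt.py w5 0 5 10 15 20
```

```text
30.0 ['farbot[324. 172.]', 'fartop[325. 248.]', 'neartop[324. 348.]', 'collfar[324. 167.]']
30.0 ['farbot[325. 172.]', 'fartop[326. 248.]', 'neartop[325. 348.]', 'collfar[325. 167.]']
0.0 ['farbot[324. 166.]', 'fartop[324. 183.]', 'neartop[324. 386.]', 'collfar[324. 190.]']
5.0 ['farbot[324. 164.]', 'fartop[324. 190.]', 'neartop[324. 380.]', 'collfar[324. 185.]']
10.0 ['farbot[324. 164.]', 'fartop[324. 199.]', 'neartop[324. 374.]', 'collfar[324. 180.]']
15.0 ['farbot[324. 164.]', 'fartop[324. 209.]', 'neartop[324. 368.]', 'collfar[324. 176.]']
20.0 ['farbot[324. 165.]', 'fartop[324. 220.]', 'neartop[324. 361.]', 'collfar[324. 172.]']
```

```bash
python3 -m jog '[[[-2.7,-2.2,0,0],[-2.7,-2.1,0,0],[0,0,-4,0],[0,0,-4,0],[0,0,-4,0],[0,0,0,0],[0,0,0,0],[0,0,0,0]]]' - 35
```

```text
t: 12.45
tcp_pos: [0.6101, -0.2235, 0.2859]
tool_rot: [0.914, -0.406, 0.0, 0.0]
force: [0.2, -0.2, -4.0]
finger_gap: 0.321
```

```bash
python3 -m jog '[[[0,0,-2,0],[0,0,-2,0],[0,0,-2,0],[0,0,0,0],[0,0,0,0],[0,0,0,0],[0,0,0,0],[0,0,0,0]]]';python3 -m jog '[[[0,0,-1,0],[0,0,-1,0],[0,0,-1,0],[0,0,0,0],[0,0,0,0],[0,0,0,0],[0,0,0,0],[0,0,0,0]]]'
```

```text
t: 13.45
tcp_pos: [0.6099, -0.2237, 0.2796]
tool_rot: [0.914, -0.406, -0.0, 0.0]
force: [-2.5, -3.1, -4.0]
finger_gap: 0.321
t: 14.45
tcp_pos: [0.6098, -0.2239, 0.2775]
tool_rot: [0.914, -0.406, -0.0, 0.001]
force: [-4.3, -3.7, 0.3]
finger_gap: 0.321
```

```bash
python3 -m jog '[[[-0.5,-0.5,0,0],[-0.5,-0.5,0,0],[0,0,-1,0],[0,0,-1,0],[0,0,0,0],[0,0,0,0],[0,0,0,0],[0,0,0,0]]]'; python3 -c "
from station import manip;import numpy as np;s=manip.sense();print(np.round(s['ft_torque'],3),np.round(s['tcp_pos'],4))"
```

```text
t: 15.45
tcp_pos: [0.6093, -0.2244, 0.2761]
tool_rot: [0.914, -0.406, 0.001, 0.0]
force: [-4.0, -1.1, 7.0]
finger_gap: 0.324
[-0.478  1.088 -0.155] [ 0.6093 -0.2244  0.2761]
```

```bash
T='from station import manip;import numpy as np;s=manip.sense();print(np.round(s["ft_torque"],3),np.round(s["tcp_pos"],4))'
python3 -m jog '[[[0,0,0,1],[0,0,0,1],[0,0,0,1],[0,0,0,0],[0,0,0,0],[0,0,0,0],[0,0,0,0],[0,0,0,0]]]' - 60; python3 -c "$T"
python3 -m jog '[[[0,0,0,-1.5],[0,0,0,-1.5],[0,0,0,-1.5],[0,0,0,-1.5],[0,0,0,0],[0,0,0,0],[0,0,0,0],[0,0,0,0]]]'; python3 -c "$T"
python3 snap.py w6; python3 tilt.py w6 -5 0 5
python3 - <<'E'
from h import *
a=cv2.imread("pics/w6.png");S=manip.snapshot("scene")[:,:,::-1]
cv2.imwrite("pics/v6.png",np.hstack([a[:,150:470],cv2.resize(S[205:305,370:470],(400,400),interpolation=cv2.INTER_CUBIC)]))
E
```

```text
t: 16.45
tcp_pos: [0.6097, -0.224, 0.2761]
tool_rot: [0.923, -0.384, 0.001, -0.001]
force: [-2.9, 1.9, 5.7]
finger_gap: 0.319
[-0.502  0.93  -0.736] [ 0.6097 -0.224   0.2761]
t: 17.45
tcp_pos: [0.6095, -0.2244, 0.275]
tool_rot: [0.903, -0.43, 0.001, -0.0]
force: [2.3, 1.2, 4.1]
finger_gap: 0.32
[-0.066  0.129  0.365] [ 0.6095 -0.2244  0.275 ]
[ 0.6095 -0.2244  0.275 ] [ 9.029e-01 -4.299e-01  8.000e-04 -2.000e-04]
-5.0 ['farbot[324. 169.]', 'fartop[324. 178.]', 'neartop[324. 393.]', 'collfar[324. 197.]']
0.0 ['farbot[324. 167.]', 'fartop[324. 184.]', 'neartop[324. 388.]', 'collfar[324. 192.]']
5.0 ['farbot[324. 166.]', 'fartop[324. 192.]', 'neartop[324. 382.]', 'collfar[324. 187.]']
```

View pics/v6.png

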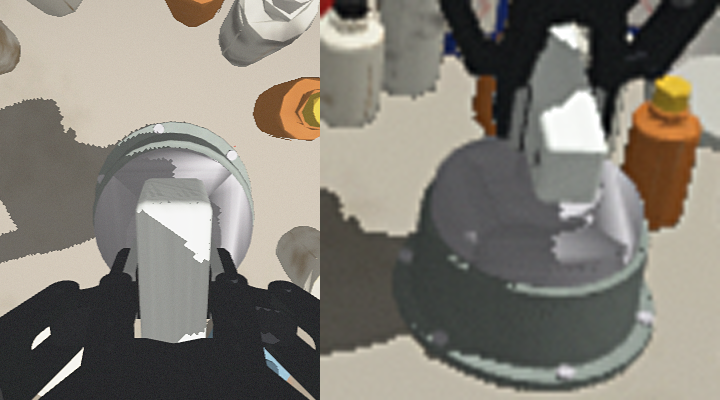

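```bash
T='from station import manip;import numpy as np;s=manip.sense();print(np.round(s["ft_torque"],3),np.round(s["tcp_pos"],4))'
python3 -m jog '[[[0,0,-1,0],[0,0,-1,0],[0,0,-1,0],[0,0,0,0],[0,0,0,0],[0,0,0,0],[0,0,0,0],[0,0,0,0]]]' - 80; python3 -c "$T"
python3 -m jog '[[[0,0,0,-1.5],[0,0,0,-1.5],[0,0,0,-1.5],[0,0,0,0],[0,0,0,0],[0,0,0,0],[0,0,0,0],[0,0,0,0]]]'; python3 -c "$T"
```

```text
t: 18.55
tcp_pos: [0.6095, -0.2243, 0.2748]
tool_rot: [0.903, -0.43, 0.001, -0.0]
force: [-1.6, 3.1, 18.1]
finger_gap: 0.321
[0.23  0.746 0.247] [ 0.6095 -0.2243  0.2748]
t: 19.55
tcp_pos: [0.6102, -0.2241, 0.2748]
tool_rot: [0.886, -0.463, 0.002, 0.0]
force: [2.1, 3.7, 15.9]
finger_gap: 0.319
[0.329 0.693 1.102] [ 0.6102 -0.2241  0.2748]
```

The stake probably isn't home: the end-face span of 25 px against 17 predicted suggests it still leans about 5°, with the head about 5 mm towards −u in the pads. I'll nudge towards +u with a lighter grip and see if it drops.

```bash
T='from station import manip;import numpy as np;s=manip.sense();print(np.round(s["ft_torque"],3),np.round(s["tcp_pos"],4))'
python3 -m jog '[[[0.8,0.6,0,1],[0.8,0.6,0,1],[0.8,0.6,0,0],[0,0,0,0],[0,0,0,0],[0,0,0,0],[0,0,0,0],[0,0,0,0]]]' - 40; python3 -c "$T"
python3 -m jog '[[[0.8,0.6,0,0],[0.8,0.6,0,0],[0.8,0.6,0,0],[0,0,0,0],[0,0,0,0],[0,0,0,0],[0,0,0,0],[0,0,0,0]]]'; python3 -c "$T"; python3 snap.py w7
```

```text
t: 20.55
tcp_pos: [0.611, -0.2238, 0.2744]
tool_rot: [0.893, -0.449, 0.0, 0.002]
force: [-5.0, -1.4, 16.9]
finger_gap: 0.322
[-0.672  1.355  0.16 ] [ 0.611  -0.2238  0.2744]
t: 21.55
tcp_pos: [0.6124, -0.2229, 0.2736]
tool_rot: [0.893, -0.449, -0.001, 0.003]
force: [-6.2, -4.5, 13.1]
finger_gap: 0.32
[-1.392  1.781  0.071] [ 0.6124 -0.2229  0.2736]
[ 0.6124 -0.2229  0.2736] [ 8.934e-01 -4.492e-01 -7.000e-04  2.900e-03]
```

```bash
T='from station import manip;import numpy as np;s=manip.sense();print(np.round(s["ft_torque"],3),np.round(s["tcp_pos"],4))'
python3 -m jog '[[[0.8,0.6,0,0],[0.8,0.6,0,0],[0.8,0.6,0,0],[0.8,0.6,-1,0],[0,0,-1,0],[0,0,0,0],[0,0,0,0],[0,0,0,0]]]' - 30; python3 -c "$T"; python3 snap.py w8
python3 - <<'E'
from h import *
def edge(n):
    im=cv2.cvtColor(cv2.imread(f"pics/{n}.png"),cv2.COLOR_BGR2GRAY)
    p=im[140:260,335:350].mean(1)   # right half of head, columns clear of the shadow edge
    g=np.diff(cv2.GaussianBlur(p[:,None],(1,5),0)[:,0]);i=np.argsort(-abs(g))[:8]
    print(n,sorted((int(k+140),round(float(g[k]))) for k in i))
for n in("w4","w5","w6","w7","w8"):edge(n)
E
```

```text
t: 22.6
tcp_pos: [0.6148, -0.2209, 0.271]
tool_rot: [0.894, -0.449, -0.002, 0.004]
force: [-9.8, -6.6, 13.5]
finger_gap: 0.319
[-1.496  2.089  0.192] [ 0.6148 -0.2209  0.271 ]
[ 0.6148 -0.2209  0.271 ] [ 0.8935 -0.449  -0.0022  0.0037]
w4 [(158, -7), (166, 7), (167, 9), (168, 8), (177, -14), (178, -16), (180, 16), (181, 15)]
w5 [(146, 17), (147, 22), (148, 20), (154, -15), (177, -21), (178, -19), (201, 17), (202, 17)]
w6 [(141, 21), (142, 23), (143, 18), (148, -15), (149, -15), (177, -21), (178, -18), (202, 15)]
w7 [(144, 19), (145, 23), (146, 19), (152, -17), (177, -17), (178, -22), (200, 17), (201, 16)]
w8 [(148, 18), (149, 23), (150, 21), (156, -17), (178, -18), (179, -17), (198, 17), (199, 17)]
```

```bash
T='from station import manip;import numpy as np;s=manip.sense();print(np.round(s["ft_torque"],3),np.round(s["tcp_pos"],4))'
python3 -m jog '[[[0.8,0.6,0,0],[0.8,0.6,0,0],[0.8,0.6,-1,0],[0.8,0.6,-1,0],[0,0,0,0],[0,0,0,0],[0,0,0,0],[0,0,0,0]]]' - 30; python3 -c "$T"; python3 snap.py w9
python3 - <<'E'
from h import *
for n in("w8","w9"):
    im=cv2.cvtColor(cv2.imread(f"pics/{n}.png"),cv2.COLOR_BGR2GRAY)
    p=im[140:260,335:350].mean(1)
    g=np.diff(cv2.GaussianBlur(p[:,None],(1,5),0)[:,0]);i=np.argsort(-abs(g))[:8]
    print(n,sorted((int(k+140),round(float(g[k]))) for k in i))
a=cv2.imread("pics/w9.png");S=manip.snapshot("scene")[:,:,::-1]
cv2.imwrite("pics/v9.png",np.hstack([a[:,150:470],cv2.resize(S[215:295,380:460],(400,400),interpolation=cv2.INTER_CUBIC)]))
E
python3 tilt.py w9 -5 0 5
```

```text
t: 23.65
tcp_pos: [0.6161, -0.2201, 0.2706]
tool_rot: [0.894, -0.448, -0.004, 0.006]
force: [-17.2, -11.2, 23.2]
finger_gap: 0.317
[-2.195  3.608  0.424] [ 0.6161 -0.2201  0.2706]
[ 0.6161 -0.2201  0.2706] [ 0.894  -0.448  -0.0041  0.0064]
w8 [(148, 18), (149, 23), (150, 21), (156, -17), (178, -18), (179, -17), (198, 17), (199, 17)]
w9 [(149, 22), (150, 22), (156, -17), (157, -17), (178, -17), (179, -19), (198, 19), (199, 19)]
-5.0 ['farbot[325. 164.]', 'fartop[326. 173.]', 'neartop[325. 387.]', 'collfar[325. 192.]']
0.0 ['farbot[325. 162.]', 'fartop[326. 179.]', 'neartop[325. 382.]', 'collfar[325. 187.]']
5.0 ['farbot[325. 160.]', 'fartop[326. 186.]', 'neartop[325. 377.]', 'collfar[325. 182.]']
```

View pics/v9.png

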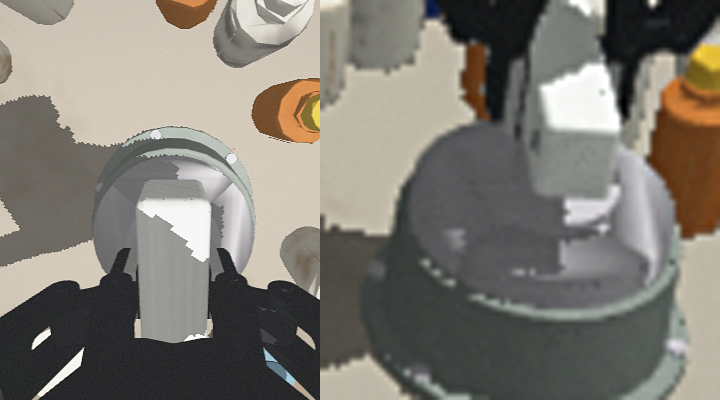

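```bash
T='from station import manip;import numpy as np;s=manip.sense();print(np.round(s["ft_torque"],3),np.round(s["tcp_pos"],4))'
python3 -m jog '[[[-1.6,-1.2,-1,0],[-1.6,-1.2,-1,0],[0,0,-1,0],[0,0,0,2],[0,0,0,2],[0,0,0,0],[0,0,0,0],[0,0,0,0]]]' - 60; python3 -c "$T"
python3 -m jog '[[[0,0,0,-2],[0,0,0,-2],[0,0,0,-2],[0,0,0,-2],[0,0,0,0],[0,0,0,0],[0,0,0,0],[0,0,0,0]]]' ; python3 -c "$T"
```

```text
t: 24.75
tcp_pos: [0.6148, -0.2205, 0.2697]
tool_rot: [0.907, -0.42, -0.002, 0.002]
force: [-14.4, -3.2, 31.2]
finger_gap: 0.316
[-0.923  2.758 -0.945] [ 0.6148 -0.2205  0.2697]
t: 25.75
tcp_pos: [0.6152, -0.2205, 0.2696]
tool_rot: [0.878, -0.479, -0.001, 0.004]
force: [-12.3, -3.8, 28.4]
finger_gap: 0.322
[-0.581  2.386  0.926] [ 0.6152 -0.2205  0.2696]
```

```bash
python3 -m jog '[[[-1.6,-1,1,1],[-1.6,-1,1,1],[-0.8,-0.6,1,1],[0,0,0.5,0],[0,0,0,0],[0,0,0,0],[0,0,0,0],[0,0,0,0]]]' - 40
python3 -m jog '[[[0,0,0,0],[0,0,0,0],[0,0,0,0],[0,0,0,0],[0,0,0,0],[0,0,0,0],[0,0,0,0],[0,0,0,0]]]' 80
python3 -m jog '[[[0,0,30,0],[0,0,50,0],[0,0,60,0],[0,0,20,0],[0,0,0,0],[0,0,0,0],[0,0,0,0],[0,0,0,0]]]' 100; python3 snap.py wa
python3 - <<'E'
from h import *
a=cv2.imread("pics/wa.png");S=manip.snapshot("scene")[:,:,::-1];T=manip.snapshot("top")[:,:,::-1]
cv2.imwrite("pics/sa.png",S);cv2.imwrite("pics/ta.png",T)
R=lambda i,k:cv2.resize(i,None,fx=k,fy=k,interpolation=cv2.INTER_CUBIC)
o=np.hstack([R(S[215:305,380:460],5)[:450],R(T[145:235,355:435],5)[:450]])
b=a[40:340,150:470];cv2.imwrite("pics/va.png",o[:, :800]);cv2.imwrite("pics/vb.png",R(b,2))
print(proj(manip.camera_info("wrist"),np.array([.61,-.224,.139])))
E
```

```text
t: 26.75
tcp_pos: [0.6137, -0.2214, 0.2697]
tool_rot: [0.888, -0.461, 0.001, -0.001]
force: [1.9, 1.5, 9.8]
finger_gap: 0.318
t: 27.75
tcp_pos: [0.6131, -0.2211, 0.2683]
tool_rot: [0.889, -0.457, 0.0, 0.0]
force: [0.5, -0.8, 0.2]
finger_gap: 0.805
t: 28.75
tcp_pos: [0.6129, -0.221, 0.4267]
tool_rot: [0.889, -0.457, -0.001, -0.0]
force: [-0.6, -0.1, 1.1]
finger_gap: 1.0
[ 0.6129 -0.221   0.4267] [ 8.893e-01 -4.574e-01 -1.300e-03 -1.000e-04]
[324.81617996 201.70565054]
```

View pics/va.png

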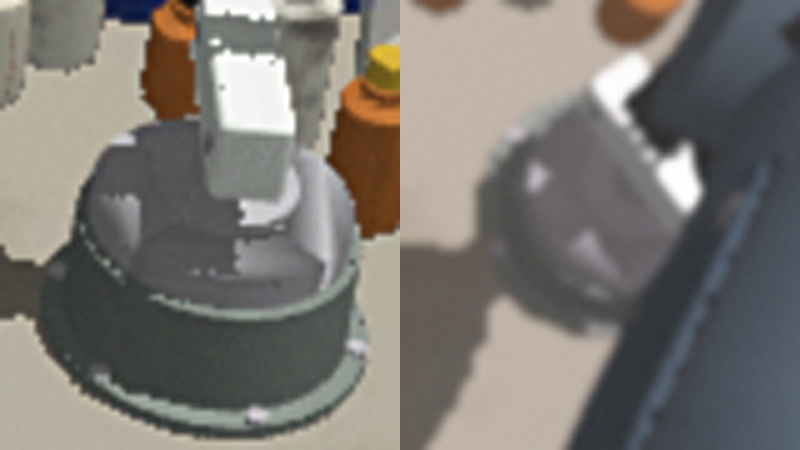

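The scene view shows the stake standing by itself with its collar close to the turret. I'll take a second wrist view for stereo and overlay the predicted head for the home pose.

```bash
python3 -m jog '[[[-20,-14,0,0],[-20,-15,0,0],[-20,-15,0,0],[0,0,0,0],[0,0,0,0],[0,0,0,0],[0,0,0,0],[0,0,0,0]]]' 100; python3 snap.py wb
python3 - <<'E'
from h import *; import pickle
o=[]
for n in("wa","wb"):
    c,s=pickle.load(open(f"pics/{n}.pkl","rb"));im=cv2.imread(f"pics/{n}.png");q=s["tool_rot"]
    yaw=2*np.arctan2(q[1],q[0])+np.pi/2;u=np.array([np.cos(yaw),np.sin(yaw),0]);v=np.array([-u[1],u[0],0])
    p0=proj(c,np.array([.61,-.224,.12]));x,y=int(max(0,min(p0[0]-67,506))),int(max(0,min(p0[1]-100,200)));k=3
    cr=cv2.resize(im[y:y+200,x:x+133],None,fx=k,fy=k,interpolation=cv2.INTER_CUBIC)
    for a in(1,-1):
        for b in(1,-1):
            P=proj(c,np.array([.61,-.224,.139])+a*.048*u+b*.014*v);print(n,a,b,P.round(1));cv2.circle(cr,tuple(int(t) for t in (P-[x,y])*k),4,(0,0,255),1)
    print(n,"crop",x,y);o.append(cr)
cv2.imwrite("pics/vc.png",np.hstack(o))
E
```

```text
t: 29.9
tcp_pos: [0.5534, -0.2647, 0.4281]
tool_rot: [0.889, -0.457, -0.0, -0.0]
force: [-0.8, -0.3, 0.6]
finger_gap: 1.001
[ 0.5534 -0.2647  0.4281] [ 0.8895 -0.457  -0.     -0.    ]
wa 1 1 [309.3 148.5]
wa 1 -1 [341.7 148.5]
wa -1 1 [310.7 249.8]
wa -1 -1 [340.  249.8]
wa crop 258 96
wb 1 1 [306.3  55.5]
wb 1 -1 [341.3  55.5]
wb -1 1 [308.1 173.8]
wb -1 -1 [339.5 173.7]
wb crop 256 17
```

View pics/vc.png

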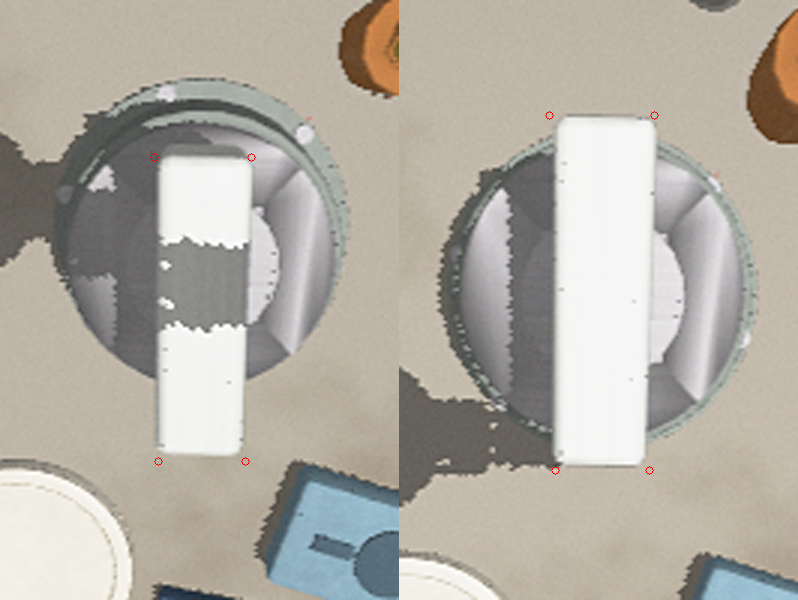

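Run:
```python
from h import *; import pickle
ca,_=pickle.load(open("pics/wa.pkl","rb"));cb,_=pickle.load(open("pics/wb.pkl","rb"))
m=[]
E=[]
for n,a,b in[("farL",(160,155),(556,117)),("farR",(251,157),(656,118)),("nearL",(158,455),(556,465)),("nearR",(242,455),(647,465))]:
    X,r=tri([(ca,(258+a[0]/3,96+a[1]/3)),(cb,(256+(b[0]-399)/3,17+b[1]/3))]);E.append(X);print(n,X.round(4),r)
F=(E[0]+E[1])/2;N=(E[2]+E[3])/2;d=F-N;print("mean",np.mean(E,0).round(4),"tilt",np.degrees(np.arcsin(d[2]/np.linalg.norm(d))),"len",np.linalg.norm(d))
# bright-area length at known height, each view (finer tilt check): length seen if level
for c,f,n in((ca,(205,156),(200,455)),): pass
```

```text
farL [ 0.642  -0.1857  0.1351] [np.float64(0.1), np.float64(0.1)]
farR [ 0.6572 -0.2078  0.1363] [np.float64(0.1), np.float64(0.1)]
nearL [ 0.5638 -0.2399  0.1369] [np.float64(0.2), np.float64(0.2)]
nearR [ 0.5795 -0.2619  0.1369] [np.float64(0.3), np.float64(0.3)]
mean [ 0.6106 -0.2238  0.1363] tilt -0.6974868171562818 len 0.09490327210710706
```

The head top is 136 mm high against 139 mm at home, its tilt is about 0.7°, and it is centred on the hole. A quick check on the bystanders, then I'll hand in.

Run:
```python
from h import *
a=cv2.imread("pics/scene0.png");b=manip.snapshot("scene")[:,:,::-1]
for n,(x,y,w,h) in dict(roll=(262,244,58,46),cast=(303,228,32,30),bottle=(332,172,30,60)).items():
    print(n,"mean abs diff",np.abs(a[y:y+h,x:x+w].astype(int)-b[y:y+h,x:x+w]).mean().round(2))
s=manip.sense();print(s["t"],np.round(s["force"],1));manip.sign_off()
```

```text
roll mean abs diff 22.54
cast mean abs diff 12.29
bottle mean abs diff 12.36
30.0 [-0.7 -0.1 -0.3]
the job is handed in; nothing more can be done
```

The stake is standing upright in the socket and released, and I handed the job in at about 30 s of the 58 s limit. I gripped the head across its flats and pulled the stake out along its own axis. Then I tilted it upright against the hole's wall, lowered it while holding it, and turned it gently both ways under a light press until it seated.

**Final checks**
- **Height:** from two wrist views, the head's top is at 136 mm, against 139 mm expected at home. That is at or slightly below home, within my measuring error.
- **Position and tilt:** it is centred to about 1 mm on the measured hole centre, and tilted about 0.7°.
- **Fit:** turning 4° either way gave about equal resistance (0.94 N m each way) with no further drop, which fits a squarely seated shank.
- **Forces:** the highest wrist reading was about 35 N. I only read it at the end of each call, so brief peaks in between were not seen.

**Weak or inconclusive checks**
- **Bystanders:** the before-and-after image comparison of the roll, casting and bottle areas was not clean, with differences of 12–23 grey levels. I put this down to the arm's changed shadow but did not confirm it. I planned no path through them and saw no unexplained force.
- **Slip in the grip:** while being tilted upright, the stake slid a few millimetres in the pads. It first stopped leaning about 5°, and I corrected that before letting go.

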